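# Tip the pipette tip box right way up onto its rest plate

## Task

A pipette tip box has been left standing on end beside the low white rest plate. Push it over against the plate's edge so that it topples onto the plate and lies there right way up, clear lid on top, square to the plate, most of its length on it and not hanging over its sides. Tip it, do not lift it off the bench, and leave the white bottle and the glass beaker where they are.

Things in the scene. Friction and masses are not known exactly. Their poses are not given: they have to be found in the camera images.
- stood_box: Closed pipette tip box, blue with a clear fixed lid, 82 (its x) x 122 (y) x 70 mm (z), 0.16 kg; origin: centre of its blue underside, z out through the lid. It starts on end, 122 mm tall: y vertical, z level pointing away from the plate, underside facing the plate's edge 6 to 8 mm off. Push the lid face; past 30 degrees of lean it falls by itself. Another tip box, far left, already lies flat.
- rest_plate: White plastic plate fixed to the bench, 145 (its x) x 135 (y) x 12 mm thick, two thin grey lines along its stop edge, a grey rail 12 mm wide and 26 mm high along the far edge. Origin: middle of the stop edge, at bench height; x points level from the stop edge across the plate to the rail, z up. The stop edge holds the box's foot; the box is to fall toward +x.
- hdpe_bottle: White plastic reagent bottle with white screw cap, 64 mm across, 131 mm high, loose, standing upright. Origin: centre of its underside. To be left alone.
- beaker: Glass beaker, 73 mm across, 90 mm high, loose, standing upright. Origin: centre of its underside. To be left alone.
There are look-alikes about, which are no part of the job. Of the things shaped like the rest_plate, the white one is meant.

How it is judged:
By the outcome, as a careful person would: the job done as asked, in the order asked, and still so for the second after the job is handed in, with the robot touching nothing.
It also fails if it takes over 32 s, if anything falls off the work surface, if the arm or the gripper's body presses on something with over 40 N, if the wrist force passes 120 N, or if a joint passes its speed limit or range.

## Robot

A 6-joint arm with a two-finger parallel gripper is mounted at the origin on a cart in front of the work surface, level with it; the furniture and walls round the work are solid. World frame = base frame: x ahead of the robot, y to its left, z up, the work surface at z = 0. Lengths are in m, angles in rad, forces in N, time in s.
With the tool pointing down it reaches from about 0.25 to 0.725 m from the base axis. Payload 4 kg.
Tool frame: the origin (TCP) lies between the finger pads; the fingertips stand 8 mm ahead of it and the grasp point (between the pads) lies 11 mm behind it (bot.tip_reach is the distance from the TCP to the fingertips, in m); z points along the fingers, y is the line along which they close (so a half turn about z gives the same grasp; the last joint's range is limited). The gripper opens to 85 mm and grips with 20 to 120 N. Pads are 22 mm wide; open, the fingers measure 114 mm over their backs; the gripper's body (76 mm by 85 mm) begins 54 mm behind the grasp point. The pads swing forward as they close: fully open they stand 13 mm farther back than shut.
Start: joints at [-1.222, 0.241, 0.005, 1.335, 0, 1.571], TCP at [0.171, -0.47, 0.239] pointing down, gripper open.
Joint ranges: [-2.72, 2.72], [-1.05, 1.87], [-1.09, 1.28], [-1.99, 2.15], [-1.42, 1.44], [-3.14, 3.14]. Speed limits (rad/s): [2.79, 2.79, 3.14, 3.14, 3.14, 3.14].

## Interface

Orientations are given as a unit quaternion [x, y, z, w].
In Python, from workcell import bot gives the robot as it stands.
- The arm moves only by the tool move_arm, never from a script. Its argument "deltas" is a list of rows, each a list of 7 numbers: the opening, from 0 (shut) to 1 (fully open), then the shift along the tool's x, y, z in mm, then the turn, a rotation vector about the tool's x, y, z in degrees. In form: [[gripper, tx, ty, tz, ax, ay, az], ...]. A call has 1 to 10 rows; each row shifts and turns the commanded pose from where the row before left it, along the tool's axes as they then stand; what a row does not reach is not made up. A row lasts 1/12 s, in which the tool goes at most 41.7 mm and 7.16 degrees, less where a joint would pass 70% of its speed; a pose out of reach is approached as far as the arm can. A call is refused whole if a number of a shift passes 41.7 or a number of a turn 7.16, either way. A call with a gripper value outside its range is refused whole. The fingers move at their own pace and stop on an object; the grip force is fixed at half the most. Time passes only in rows, so rows that do not move let the fingers close. It gives the time, the measured TCP pose, the force, the opening and the grip force at its end, in the units of the state.
- bot.get_obs(): the state, without advancing time (a new reading comes with each control period).
- bot.camera(name): name is "side" or "top"; returns the picture (420x560x3 uint8, blue, green, red); there is no depth.
- bot.calibration(name): a dict with "K" (3x3 intrinsics, pixels), "position" and "orientation" of the camera in the world. Camera axes: x right, y down, z forward; pixel columns grow to the right and rows downward; lengths in m; the calibration is good to about 2 mm. A picture is of the moment at which its call begins. calibration takes no time and is no camera call.
- bot.job_done(): hands the job in; it is judged then, once.
Trained networks look in the newest picture that a camera, given by its name, has taken for a name from the list of things; names that differ only in an ending like _2 or _b are one class to them, and where a whole thing is asked for, a point or a joint stands for the part that bears it (a point fixed in the world has none). Each returns a list of dicts, best first, with "conf" (0 to 1); they miss things now and then, are a little off and sometimes report something else, mostly with a low value. They report only what shows in the picture. A call takes as long as a camera call. They do not tell look-alikes from the thing itself.
- bot.outline_of(query, camera): "pixels" (420x560 bool, what is visible of it) and "rect" ([left, top, width, height] in pixels, round what is visible of it).
The state is a dict: "clock": time; "joint_pos": joint angles; "joint_vel": joint speeds; "tau": joint torques, N m; "eef_pos": TCP position; "tool_rot": TCP orientation; "ft_force": force on the tool from outside, world axes, zero at the start; "ft_torque": the same for the moment, N m; "grip_width": finger opening in m; "grasp_force": force on a finger pad.
Only numpy, scipy, OpenCV 4.12 (cv2) and the standard library are available. Lean on these libraries where they do the work, as an engineer would, in place of code of your own. Each camera call takes 0.05 s, during which the arm holds its last target. There are 200 camera calls.

## Working session

There is one attempt and no reset: what is moved stays moved. The work goes in short steps, Python scripts to look and compute and a tool call to move; the robot and the scene stay as the last step left them, time stands still between calls to the robot, and variables do not carry over. Pictures are saved under pics/ and viewed, at most 10 in all, crops included, and the job is handed in when it is done.

Besides the shell and the picture viewer there is one more tool, called after ">>>" as name(argument=value, ...), one argument or row to a line, values as JSON. move_arm: Moves the arm, as the interface text tells. Its arguments: {"type":"object","properties":{"deltas":{"type":"array","items":{"type":"array","items":{"type":"number"}}}},"required":["deltas"]}

```bash
mkdir -p pics; cat > h.py <<'E'
import numpy as np,cv2
from scipy.spatial.transform import Rotation as R
from workcell import bot
def proj(n,P):
    c=bot.calibration(n);p=(np.atleast_2d(P)-c["position"])@R.from_quat(c["orientation"]).as_matrix()
    q=p@np.array(c["K"]).T;return q[:,:2]/q[:,2:]
def unproj(n,uv,z):
    c=bot.calibration(n);uv=np.atleast_2d(uv).astype(float)
    d=np.c_[uv,np.ones(len(uv))]@np.linalg.inv(c["K"]).T@R.from_quat(c["orientation"]).as_matrix().T
    o=np.array(c["position"]);return o+d*((z-o[2])/d[:,2])[:,None]
E
python3 - <<'E'
from h import *
for n in("top","side"):
    cv2.imwrite(f"pics/{n}0.png",bot.camera(n));print(n,bot.calibration(n))
    for q in("stood_box","rest_plate","hdpe_bottle","beaker"):
        for o in bot.outline_of(q,n): print(q,round(o["conf"],2),o["rect"],cv2.minAreaRect(np.argwhere(o["pixels"])[:,::-1].astype(np.float32)))
E
```

```text
top {'K': array([[384.31016512,   0.        , 288.30547871],
       [  0.        , 384.31016512, 212.34458994],
       [  0.        ,   0.        ,   1.        ]]), 'position': array([ 0.35042103, -0.19557617,  0.99765563]), 'orientation': array([ 0.7057642 , -0.70524253,  0.05130244, -0.04356523])}
stood_box 0.89 [229.9, 209.1, 36.0, 34.6] ((248.19723510742188, 226.82601928710938), (38.9732780456543, 33.49555206298828), 87.87889862060547)
rest_plate 0.75 [266.9, 193.3, 57.9, 61.0] ((295.1867370605469, 224.51788330078125), (52.34318542480469, 57.59177017211914), 86.72950744628906)
rest_plate 0.63 [149.2, 178.3, 69.4, 62.6] ((183.1817169189453, 209.51193237304688), (58.24946212768555, 53.25370788574219), 11.888657569885254)
hdpe_bottle 0.57 [407.3, 224.6, 38.6, 29.7] ((425.5, 238.0), (28.0, 39.0), 90.0)
beaker 0.71 [412.7, 171.0, 39.5, 35.4] ((433.7000427246094, 188.90003967285156), (29.96331024169922, 40.696434020996094), 63.43495178222656)
side {'K': array([[545.14479589,   0.        , 277.14083495],
       [  0.        , 545.14479589, 207.55651924],
       [  0.        ,   0.      
[... 171 characters left out ...]
[235.7, 175.5, 37.6, 52.0] ((255.85386657714844, 201.8307647705078), (50.73020553588867, 35.72200393676758), 82.87498474121094)
rest_plate 0.72 [249.1, 212.6, 66.6, 48.1] ((281.70147705078125, 236.0231170654297), (39.94083023071289, 56.5362663269043), 64.53665161132812)
rest_plate 0.53 [235.3, 168.6, 25.6, 13.6] ((247.34405517578125, 173.6468048095703), (11.78126335144043, 24.041439056396484), 73.3007583618164)
hdpe_bottle 0.82 [320.2, 273.8, 30.6, 52.2] ((335.8752746582031, 297.9148254394531), (27.743244171142578, 54.180397033691406), 7.765166282653809)
beaker 0.7 [372.0, 268.0, 31.1, 48.3] ((384.3190002441406, 289.0776062011719), (30.359285354614258, 44.39384841918945), 3.3664605617523193)
```

View pics/top0.png

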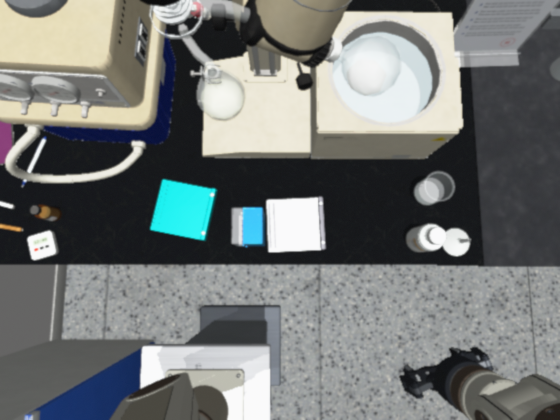

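View pics/side0.png

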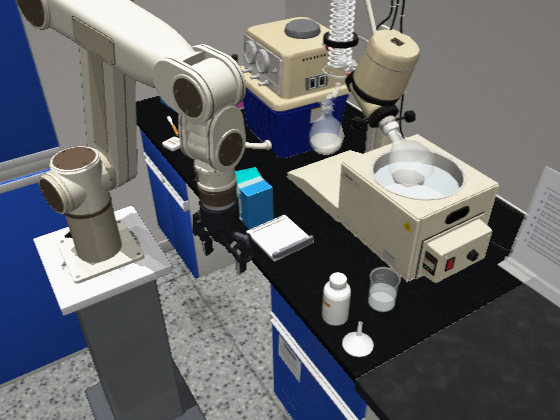

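```bash
python3 - <<'E'
from h import *
im=bot.camera("top");bot.camera("side")
o=[o for o in bot.outline_of("rest_plate","top") if 270<o["rect"][0]+o["rect"][2]/2 <320][0]
b=cv2.boxPoints(cv2.minAreaRect(np.argwhere(o["pixels"])[:,::-1].astype(np.float32)))
print("plate",unproj("top",b,.012).round(4))
s=bot.outline_of("stood_box","top")[0]
b=cv2.boxPoints(cv2.minAreaRect(np.argwhere(s["pixels"])[:,::-1].astype(np.float32)))
print("box",b,unproj("top",b,.122).round(4))
for q,h,px in(("bottle",.131,(432,235)),("beaker",.09,(441,186)),("edge",0,(300,264)),("cyan",.012,(213,190)),("cyan",.012,(205,240)),("flask",.25,(220,98)),("table",.05,(310,157))):print(q,unproj("top",px,h).round(3))
g=bot.get_obs();print(g["eef_pos"],R.from_quat(g["tool_rot"]).as_matrix().round(3))
c=im[160:270,140:340];cv2.imwrite("pics/crop.png",cv2.resize(c,None,fx=4,fy=4,interpolation=cv2.INTER_CUBIC))
E
```

```text
plate [[ 0.5154 -0.1469  0.012 ]
 [ 0.5228 -0.2952  0.012 ]
 [ 0.3888 -0.2999  0.012 ]
 [ 0.3819 -0.1542  0.012 ]]
box [[231. 208.]
 [265. 208.]
 [265. 246.]
 [231. 246.]] [[ 0.4786 -0.0734  0.122 ]
 [ 0.4787 -0.1515  0.122 ]
 [ 0.3915 -0.1523  0.122 ]
 [ 0.3915 -0.0752  0.122 ]]
bottle [[ 0.416 -0.531  0.131]]
beaker [[ 0.538 -0.575  0.09 ]]
edge [[ 0.351 -0.237  0.   ]]
cyan [[ 0.542 -0.01   0.012]]
cyan [[0.412 0.007 0.012]]
flask [[ 0.687 -0.064  0.25 ]]
table [[ 0.62  -0.261  0.05 ]]
[ 0.17088401 -0.46989277  0.23932285] [[ 0.94   0.342 -0.   ]
 [ 0.342 -0.94  -0.   ]
 [-0.     0.    -1.   ]]
```

View pics/crop.png

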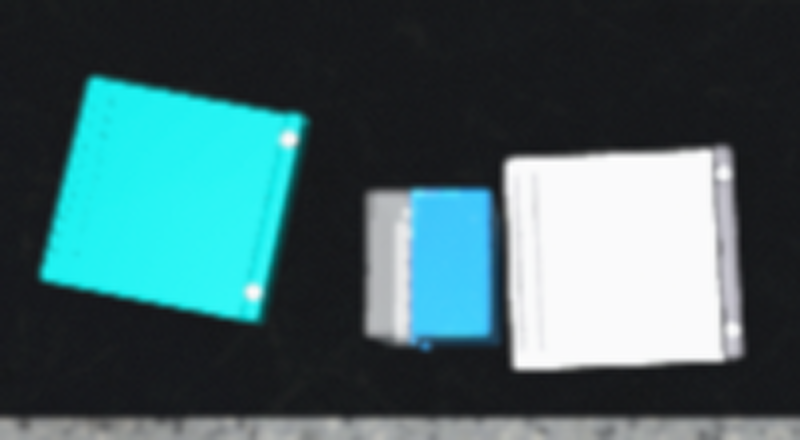

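The top view shows the box at px (231–263, 207–245). Its lid is on the left, and its underside is about 6 mm from the white plate's stop edge at px x≈266. The plate is yawed about 3°. I'll approach above and left of the box.

>>> move_arm(
  deltas=[
    [0.3, 28.6, -23, 0, 0, 0, -7],
    [0.3, 31.2, -19.3, 0, 0, 0, -7],
    [0.3, 33.3, -15.4, 0, 0, 0, -7],
    [0.3, 34.9, -11.2, 0, 0, 0, -7],
    [0.3, 36, -6.9, 0, 0, 0, -7],
    [0.3, 36.6, -2.4, 0, 0, 0, -7],
    [0.3, 36.6, 2, 0, 0, 0, -7],
    [0.3, 36.1, 6.5, 0, 0, 0, -7],
    [0.3, 35.1, 10.9, 0, 0, 0, -7],
    [0.3, 33.5, 15, 0, 0, 0, -7],
  ],
)

```text
clock: 1.53
eef_pos: [0.3616, -0.1545, 0.2397]
tool_rot: [0.705, 0.709, 0.0, 0.001]
ft_force: [0.8, -0.6, 0.1]
grip_width: 0.0258
grasp_force: 0.0
```

>>> move_arm(
  deltas=[
    [0.3, 31, 19, 0, 0, 0, -2.8],
    [0.3, 31, 19, 0, 0, 0, 0],
    [0.3, 31, 19, 0, 0, 0, 0],
    [0.3, 32, 15, 0, 0, 0, 0],
    [0.3, 0, 0, 0, 0, -7, 0],
    [0.3, 0, 0, 0, 0, -7, 0],
    [0.3, 0, 0, 0, 0, -7, 0],
    [0.3, 0, 0, 0, 0, -7, 0],
    [0.3, 0, 0, 0, 0, -7, 0],
    [0.3, 0, 0, 0, 0, 0, 0],
  ],
)

```text
clock: 2.37
eef_pos: [0.4277, -0.026, 0.237]
tool_rot: [0.655, 0.693, -0.21, 0.218]
ft_force: [-0.1, 1.1, 0.2]
grip_width: 0.0256
grasp_force: 0.0
```

```bash
python3 - <<'E'
from h import *
g=bot.get_obs();print(g["eef_pos"],R.from_quat(g["tool_rot"]).as_matrix().round(3),g["joint_pos"],g["clock"])
cv2.imwrite("pics/s1.png",cv2.resize(bot.camera("side")[100:300,150:400],None,fx=3,fy=3))
E
```

```text
[ 0.4276688  -0.02595354  0.23704475] [[-0.048  0.998  0.027]
 [ 0.816  0.055 -0.576]
 [-0.576 -0.006 -0.817]] [ 0.33078696  0.20424832 -0.19756155  1.36395415 -0.58610875  1.90396897] 2.3667
```

View pics/s1.png

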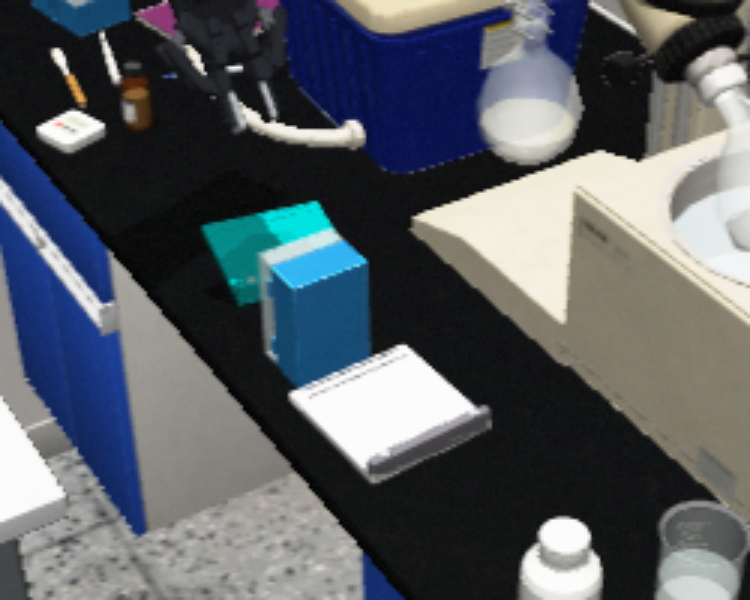

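Clear view: the gripper is up and behind the box, and the lane is free. I'll descend and slide the foot to the plate.

>>> move_arm(
  deltas=[
    [0.3, 22.2, 2, 31.5, 0, 0, 0],
    [0.3, 22.2, 2, 31.5, 0, 0, 0],
    [0.3, 22.2, 2, 31.5, 0, 0, 0],
    [0.3, 22.2, 2, 31.5, 0, 0, 0],
    [0.3, 22.2, 1, 31.5, 0, 0, 0],
    [0.3, 0, 0, 0, 0, 0, 0],
    [0.3, 0, 0, 0, 0, 0, 0],
  ],
)

```text
clock: 3.0
eef_pos: [0.4361, -0.0291, 0.0461]
tool_rot: [0.658, 0.69, -0.209, 0.216]
ft_force: [0.6, -0.3, 0.5]
grip_width: 0.0257
grasp_force: 0.0
```

>>> move_arm(
  deltas=[
    [0.3, -6.5, 0, 4.6, 0, 0, 0],
    [0.3, -6.5, 0, 4.6, 0, 0, 0],
    [0.3, -6.5, 0, 4.6, 0, 0, 0],
    [0.3, -1.6, 0, 1.15, 0, 0, 0],
    [0.3, -1.6, 0, 1.15, 0, 0, 0],
    [0.3, -1.6, 0, 1.15, 0, 0, 0],
    [0.3, -1.6, 0, 1.15, 0, 0, 0],
    [0.3, -1.6, 0, 1.15, 0, 0, 0],
  ],
)

```text
clock: 3.67
eef_pos: [0.4391, -0.0614, 0.0465]
tool_rot: [0.658, 0.691, -0.207, 0.218]
ft_force: [1.2, -0.8, 1.0]
grip_width: 0.0254
grasp_force: 0.0
```

>>> move_arm(
  deltas=[
    [0.3, -1.6, 0, 1.15, 0, 0, 0],
    [0.3, 0, 0, 0, 0, 0, 0],
  ],
)

```text
clock: 3.83
eef_pos: [0.4391, -0.0633, 0.0463]
tool_rot: [0.658, 0.691, -0.207, 0.218]
ft_force: [0.8, -0.4, 0.7]
grip_width: 0.0256
grasp_force: 0.2
```

>>> move_arm(
  deltas=[
    [0.3, -1.6, 0, 1.15, 0, 0, 0],
    [0.3, 0, 0, 0, 0, 0, 0],
  ],
)

```text
clock: 4.0
eef_pos: [0.4392, -0.0652, 0.0463]
tool_rot: [0.658, 0.691, -0.207, 0.218]
ft_force: [0.6, 1.4, 1.2]
grip_width: 0.0256
grasp_force: 0.6
```

>>> move_arm(
  deltas=[
    [0.3, -1.6, 0, 1.15, 0, 0, 0],
    [0.3, 0, 0, 0, 0, 0, 0],
  ],
)

```text
clock: 4.17
eef_pos: [0.4393, -0.0673, 0.0463]
tool_rot: [0.658, 0.691, -0.207, 0.218]
ft_force: [-0.1, 1.1, 1.6]
grip_width: 0.0255
grasp_force: 0.6
```

>>> move_arm(
  deltas=[
    [0.3, -1.6, 0, 1.15, 0, 0, 0],
    [0.3, 0, 0, 0, 0, 0, 0],
  ],
)

```text
clock: 4.33
eef_pos: [0.4394, -0.0694, 0.0463]
tool_rot: [0.658, 0.691, -0.207, 0.218]
ft_force: [-0.2, 0.5, 0.6]
grip_width: 0.0257
grasp_force: 0.5
```

>>> move_arm(
  deltas=[
    [0.3, -1.6, 0, 1.15, 0, 0, 0],
    [0.3, 0, 0, 0, 0, 0, 0],
  ],
)

```text
clock: 4.5
eef_pos: [0.4396, -0.0706, 0.0462]
tool_rot: [0.658, 0.691, -0.207, 0.217]
ft_force: [-0.7, 5.4, 1.8]
grip_width: 0.0258
grasp_force: 2.7
```

```bash
python3 - <<'E'
from h import *
a=bot.camera("top")[170:270,200:340];b=bot.camera("side")[150:260,210:350]
cv2.imwrite("pics/p1.png",np.hstack([cv2.resize(a,(400,300)),cv2.resize(b,(400,300))]))
E
```

```text
(no output)
```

View pics/p1.png

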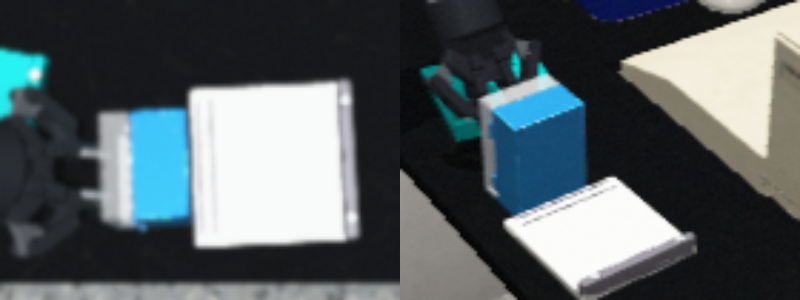

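The box foot now sits square against the stop edge (underside at px 187–190 in the left half, and force jumped to 5 N). I'll back off, rise, then topple it.

>>> move_arm(
  deltas=[
    [0.3, 6.5, 0, -4.6, 0, 0, 0],
    [0.3, -17, 0, -24, 0, 0, 0],
    [0.3, -17, 0, -24, 0, 0, 0],
    [0.3, 0, 0, 0, 0, 0, 0],
    [0.3, 0, 0, 0, 0, 0, 0],
  ],
)

```text
clock: 5.02
eef_pos: [0.4404, -0.0632, 0.1064]
tool_rot: [0.658, 0.69, -0.206, 0.219]
ft_force: [-0.3, 0.1, 0.2]
grip_width: 0.0258
grasp_force: 0.0
```

>>> move_arm(
  deltas=[
    [0.3, -4, 0, 2.8, 0, 0, 0],
    [0.3, -4, 0, 2.8, 0, 0, 0],
    [0.3, -4, 0, 2.8, 0, 0, 0],
    [0.3, -4, 0, 2.8, 0, 0, 0],
    [0.3, -4, 0, 2.8, 0, 0, 0],
  ],
)

```text
clock: 5.43
eef_pos: [0.4399, -0.0886, 0.1047]
tool_rot: [0.658, 0.691, -0.208, 0.217]
ft_force: [0.4, 0.9, 1.6]
grip_width: 0.0258
grasp_force: 1.1
```

>>> move_arm(
  deltas=[
    [0.3, -4, 0, 2.8, 0, 0, 0],
    [0.3, -4, 0, 2.8, 0, 0, 0],
    [0.3, -4, 0, 2.8, 0, 0, 0],
    [0.3, -4, 0, 2.8, 0, 0, 0],
    [0.3, 0, 0, 0, 0, 0, 0],
  ],
)

```text
clock: 5.85
eef_pos: [0.4409, -0.1084, 0.1051]
tool_rot: [0.658, 0.69, -0.208, 0.218]
ft_force: [0.3, 0.0, -0.9]
grip_width: 0.0254
grasp_force: 0.0
```

```bash
python3 - <<'E'
from h import *
a=bot.camera("top")[170:270,200:340];b=bot.camera("side")[150:260,210:350]
cv2.imwrite("pics/p2.png",np.hstack([cv2.resize(a,(400,300)),cv2.resize(b,(400,300))]))
E
```

```text
(no output)
```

View pics/p2.png

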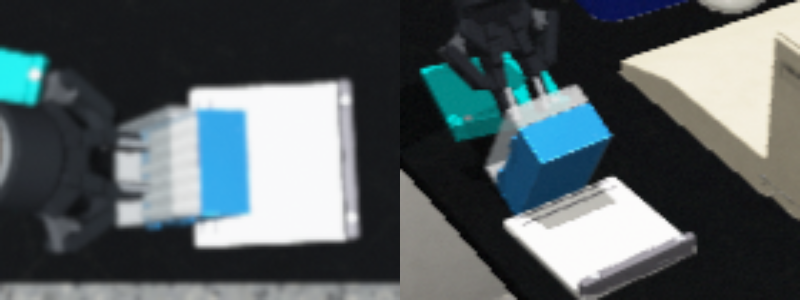

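The box is leaning about 22° over the plate, centred and square. I'll keep pushing.

>>> move_arm(
  deltas=[
    [0.3, -4, 0, 2.8, 0, 0, 0],
    [0.3, -4, 0, 2.8, 0, 0, 0],
    [0.3, -4, 0, 2.8, 0, 0, 0],
    [0.3, -4, 0, 2.8, 0, 0, 0],
    [0.3, 0, 0, 0, 0, 0, 0],
    [0.3, 0, 0, 0, 0, 0, 0],
    [0.3, 0, 0, 0, 0, 0, 0],
  ],
)

```text
clock: 6.53
eef_pos: [0.4421, -0.1271, 0.1051]
tool_rot: [0.658, 0.69, -0.207, 0.218]
ft_force: [0.9, -0.5, 0.4]
grip_width: 0.0261
grasp_force: 0.0
```

```bash
python3 - <<'E'
from h import *
a=bot.camera("top")[170:270,200:340];b=bot.camera("side")[150:260,210:350]
cv2.imwrite("pics/p3.png",np.hstack([cv2.resize(a,(400,300)),cv2.resize(b,(400,300))]))
E
```

```text
(no output)
```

View pics/p3.png

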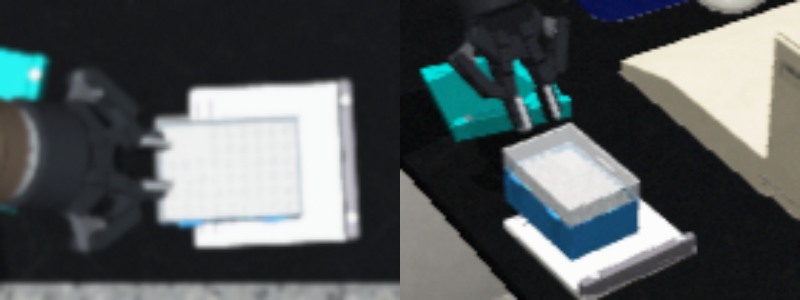

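The box lies flat on the plate with its lid up. It is square, inside the plate's sides, and about 80% of its length is on. I'll retract.

>>> move_arm(
  deltas=[
    [0.3, 10, 0, -30, 0, 0, 0],
    [0.3, 10, 0, -30, 0, 0, 0],
    [0.3, 0, 0, -30, 0, 0, 0],
    [0.3, 0, 0, 0, 0, 0, 0],
    [0.3, 0, 0, 0, 0, 0, 0],
    [0.3, 0, 0, 0, 0, 0, 0],
  ],
)

```text
clock: 7.13
eef_pos: [0.4387, -0.0589, 0.167]
tool_rot: [0.658, 0.691, -0.207, 0.218]
ft_force: [-0.2, -0.3, 0.6]
grip_width: 0.0257
grasp_force: 0.0
```

```bash
python3 - <<'E'
from h import *
a=bot.camera("top")
p=bot.outline_of("stood_box","top")[0]
r=cv2.minAreaRect(np.argwhere(p["pixels"])[:,::-1].astype(np.float32));print(r,unproj("top",cv2.boxPoints(r),.082).round(3))
bot.camera("side")
for q in("hdpe_bottle","beaker"):print(q,bot.outline_of(q,"side")[0]["rect"])
cv2.imwrite("pics/p4.png",cv2.resize(a[160:280,180:460],(800,343)))
E
```

```text
((280.1172180175781, 225.84413146972656), (35.3558349609375, 50.78656005859375), 87.1375961303711) [[ 0.481 -0.123  0.082]
 [ 0.487 -0.245  0.082]
 [ 0.402 -0.249  0.082]
 [ 0.396 -0.128  0.082]]
hdpe_bottle [322.1, 271.5, 28.9, 54.6]
beaker [368.9, 268.9, 32.5, 46.1]
```

View pics/p4.png

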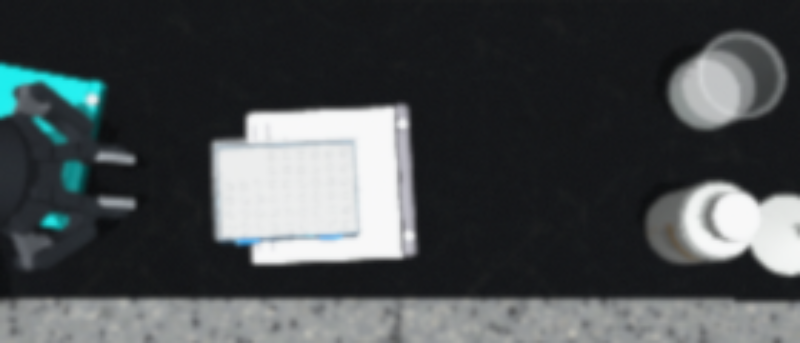

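Box at px (213–357, 140–240), square to the plate (both yawed 2.8°), about 97 of 122 mm on it and 14 mm or more inside each side. Bottle and beaker are unmoved, and the gripper is clear.

```bash
python3 -c "
from workcell import bot
print(bot.job_done())"
```

```text
the job is handed in; nothing more can be done
None
```

The job is handed in: the tip box was tipped, not lifted, and lies flat on the white plate, lid up and square to it, with about 80% of its length on the plate and nothing over the sides; the bottle and beaker were left where they stood.

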